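# Open the snack box and ready the serving spoon over it

### The job

Get ready to serve the sweets: first flip the lid of the green snack box right over on its hinge until it lies back with its inside face up. Then draw the red spoon out of the slanted caddy, turn it level with its hollow up and hold it over the middle of the open box, about a hand's breadth above the rim. Finish while still holding it steady there, and leave the other things on the counter where they stand.

Things in the scene. Friction and masses are not known exactly. Their poses are not given: they have to be found in the camera images.
- snack_box: Green plastic snack box, 130 mm along its x, 90 mm along its y, 50 mm high without the lid, walls 4 mm, fixed. Origin at the centre of its underside, z up. Three round sweets inside, tops 38 mm above the counter. The lid's hinge line runs along the box's x through its (0, -45, 50) mm; the snap tab is on its +y side.
- box_mouth (a point): Centre of the box's open mouth, level with its rim, 50 mm above the counter.
- box_lid (a joint): Angle of the snack box's lid about its hinge, rad: 0 shut, 1.57 upright, 3.05 flipped over, lying back about level at its stop on the box's -y side, inside face up. The lid is a plate of 134 x 94 x 6 mm, 45 g. The hinge is nearly free and has no catch: the lid falls shut below 1.57 and falls open beyond it.
- lid_tab (a point): Point on the lid's snap tab, mid thickness, 15 mm out from the lid's edge, 109 mm from the hinge line. The tab is a flat tongue 20 mm wide (along the hinge), 6 mm thick, sticking out 25 mm from the middle of the lid's edge, at 53 mm height when shut. Fingers closing along the box's x can straddle it from above; it swivels between them as the lid turns.
- caddy: Utensil caddy, fixed: bamboo foot 150 x 180 mm with two steel cups side by side, 45 mm either side of the middle along its y. Origin on its underside, z up. The cups (inside 44 mm by 58 mm wide, 115 mm deep) slant: they open upwards and towards the caddy's -x, 50 degrees above level; mouths 104 to 137 mm above the counter.
- spoon: Red plastic serving spoon, about 45 g, 212 mm long: round flat-bottomed bowl 53 mm across, 16 mm deep, straight handle 13 x 9 mm. Origin on the underside below the bowl's centre; handle along its -x (end at 185 mm), z out of the hollow. It starts bowl down in one cup, handle slanting up out of it at 50 degrees along the caddy's -x; 120 mm along the handle draws it clear.
- spoon_bowl (a point): Centre of the mouth of the spoon's bowl, 16 mm above the spoon's origin along its z.
- spoon_grip (a point): Middle of the handle's thickness, 135 mm from the bowl's centre and 5.5 mm above the underside, 46 mm outside the cup's mouth: a place to grip across the handle's 13 mm width (the spoon's y, level at the start).
- turner: Wooden turner, 208 mm long, flat blade 62 x 50 x 5 mm and a handle 13 mm wide; it stands in the other cup of the caddy like the spoon, leaning a little sideways. Both handles' ends stand about 185 mm above the counter: carry things over them. Origin on the underside, 27 mm in from the blade's end. A bystander.
- tiffin: Round two-tier aluminium tiffin with a wire handle, 126 mm across, 173 mm high, standing; origin at the centre of its underside. A bystander.
- saucer: White ceramic saucer, 130 mm across, 20 mm high; origin at the centre of its underside. A bystander.
- tumbler: Steel tumbler, 68 mm across, 95 mm high; origin at the centre of its underside. A bystander.
- pickle_jar: Amber glass jar with yellow cap, 70 mm across, 105 mm high; origin at the centre of its underside. A bystander.

How it is judged:
On the way, in this order (a step that is already met when the one before it is completed fails the run):
1. the snack box's lid has been flipped right over (beyond 2.7 rad) (value of joint box_lid above 2.7 rad), for 0.2 s.
2. the fingers hold the spoon drawn out of the caddy, touching it no longer (distance of spoon_bowl from where it was at the start of the episode above 0.08 m and contact force between spoon and the fingers above 0.5 N and contact force between spoon and caddy below 0.05 N), for 0.2 s.
At the end, for the whole second after the job is handed in: The lid lies flipped back (beyond 2.7 rad); the spoon is gripped by the fingers alone, at rest, level with its hollow up (within 12 degrees), the centre of its bowl within 30 mm of the middle of the box seen from above and 45 to 160 mm above the box's rim (value of joint box_lid above 2.7 rad and angle between spoon's own z axis and vertical below 0.21 rad and horizontal distance between spoon_bowl and box_mouth below 0.03 m and z of spoon_bowl in the frame of box_mouth between 0.045 and 0.16 m and contact force between spoon and the fingers above 1 N and contact force between spoon and snack_box below 0.05 N and contact force between spoon and caddy below 0.05 N and linear speed of spoon below 0.03 m/s); the arm keeps its last pose, push and grip.
It fails at once if the turner is shifted by more than 30 mm (distance of turner from where it was at the start of the episode above 0.03 m).
It fails at once if the tiffin is shifted by more than 30 mm (distance of tiffin from where it was at the start of the episode above 0.03 m).
It fails at once if the saucer is shifted by more than 30 mm (distance of saucer from where it was at the start of the episode above 0.03 m).
It fails at once if the tumbler is shifted by more than 30 mm or knocked over (distance of tumbler from where it was at the start of the episode above 0.03 m or angle between tumbler's own z axis and vertical above 0.6 rad).
It fails at once if the pickle jar is shifted by more than 30 mm or knocked over (distance of pickle_jar from where it was at the start of the episode above 0.03 m or angle between pickle_jar's own z axis and vertical above 0.6 rad).
It also fails if it takes over 54 s, if anything falls off the work surface, if the arm or the gripper's body presses on something with over 40 N, if the wrist force passes 120 N, or if a joint passes its speed limit or range.

### The arm

A 7-joint arm with a two-finger parallel gripper is mounted at the origin on the work surface. World frame = base frame: x ahead of the robot, y to its left, z up, the work surface at z = 0. Lengths are in m, angles in rad, forces in N, time in s.
With the tool pointing down it reaches from about 0.425 to 0.925 m from the base axis. Payload 6.8 kg.
Tool frame: the origin (TCP) lies midway between the tips of the shut fingers; the grasp point (between the pads) lies 19 mm behind it (bot.pinch_z is the distance from the TCP to the grasp point, in m); z points along the fingers, y is the line along which they close (so a half turn about z gives the same grasp; the last joint's range is limited). The gripper opens to 85 mm and grips with 20 to 120 N. Pads are 22 mm wide; open, the fingers measure 114 mm over their backs; the gripper's body (76 mm by 85 mm) begins 54 mm behind the grasp point. The pads swing forward as they close: fully open they stand 13 mm farther back than shut.
Start: joints at [-1.43, 0.477, 0.022, 1.555, -0.011, 1.109, -0.083], TCP at [0.166, 0.654, 0.231] pointing down, gripper open.
Joint ranges: [-2.96, 2.96], [-0.34, 2.1], [-1.41, 1.46], [0.24, 2.44], [-1.37, 4.51], [0.17, 1.92], [-2.96, 2.96]. Speed limits (rad/s): [2.39, 2.39, 3.14, 3.14, 3.14, 3.14, 3.14].

### API

Orientations are given as a unit quaternion [w, x, y, z].
In Python, from station import bot, imaging gives the robot as it stands. The module is installed in compiled form; this text tells all that it offers.
- The arm moves only by the tool carry_out, never from a script. Its argument "targets" is a list of rows, each a list of 5 numbers: the shift along the tool's x, y, z in cm, then the turn about the tool's z in degrees, then the opening, from -1 (shut) to 1 (fully open). In form: [[x, y, z, yaw, gripper], ...]. A call has 1 to 12 rows; each row shifts and turns the commanded pose from where the row before left it, along the tool's axes as they then stand; what a row does not reach is not made up. A row lasts 1/10 s, in which the tool goes at most 50 mm and 8.59 degrees, less where a joint would pass 70% of its speed; a pose out of reach is approached as far as the arm can. A call is refused whole if a number of a shift passes 5 or a number of a turn 8.59, either way. A call with a gripper value outside its range is refused whole. The fingers move at their own pace and stop on an object; "force" is the grip in N (left out, the last holds). Time passes only in rows, so rows that do not move let the fingers close. It gives the time, the measured TCP pose, the force, the opening and the grip force at its end, in the units of the state.
- bot.get_obs(): the state, without advancing time (a new reading comes with each control period).
- imaging.read_camera(name): name is "scene" or "top" or "wrist"; returns the picture (480x640x3 uint8, red, green, blue); there is no depth.
- imaging.calibration(name): a dict with "fx", "fy", "cx", "cy" (pixels), "extrinsics" (4x4, takes a point from world to camera coordinates). Camera axes: x right, y up, looking along -z (the intrinsics and any distortion apply to the point x, -y, -z); pixel columns grow to the right and rows downward; lengths in m; the calibration is good to about 2 mm. A picture is of the moment at which its call begins: read the wrist's pose just before it. calibration takes no time and is no camera call; for the wrist camera it gives the pose at the moment of the call.
- bot.hand_in(): hands the job in; it is judged then, once.
The state is a dict: "t": time; "q": joint angles; "joint_vel": joint speeds; "joint_torque": joint torques, N m; "eef_pos": TCP position; "tool_rot": TCP orientation; "contact_force": force on the tool from outside, world axes, zero at the start; "torque": the same for the moment, N m; "gripper_width": opening from 0.0 (shut) to 1.0 (fully open); "grasp_force": force on a finger pad.
Only numpy, scipy, OpenCV 4.12 (cv2) and the standard library are available. Lean on these libraries where they do the work, as an engineer would, in place of code of your own. Each camera call takes 0.05 s, during which the arm holds its last target. There are 200 camera calls.

## Working session

There is one attempt and no reset: what is moved stays moved. The work goes in short steps, Python scripts to look and compute and a tool call to move; the robot and the scene stay as the last step left them, time stands still between calls to the robot, and variables do not carry over. Pictures are saved under pics/ and viewed, at most 12 in all, crops included, and the job is handed in when it is done.

Besides the shell and the picture viewer there is one more tool, called after "Emit:" by a JSON object that holds its "fn" and its "kwargs". carry_out: Moves the arm, as the interface text tells. Its arguments: {"type":"object","properties":{"targets":{"type":"array"},"force":{"type":"number"}},"required":["targets"]}

```bash
mkdir -p pics; python3 - <<'E'
from station import bot, imaging
import cv2,numpy as np
for n in("scene","top"):
    im=imaging.read_camera(n); cv2.imwrite(f"pics/{n}0.png",im[:,:,::-1]); c=imaging.calibration(n); print(n,c["fx"],c["fy"],c["cx"],c["cy"],[k for k in c]);print(np.round(c["extrinsics"],4))
o=bot.get_obs();print(o["t"],o["eef_pos"],o["tool_rot"],o["gripper_width"],bot.pinch_z)
E
```

```text
scene 441.98812613829705 441.98812613829705 320.945043170927 246.42862991619836 ['fx', 'fy', 'cx', 'cy', 'extrinsics']
[[-0.8351  0.5496 -0.0229  0.4535]
 [-0.3541 -0.5051  0.7871  0.1498]
 [ 0.421   0.6654  0.6164 -1.2696]
 [ 0.      0.      0.      1.    ]]
top 471.5791198115193 471.5791198115193 327.7724228968805 243.95731128140721 ['fx', 'fy', 'cx', 'cy', 'extrinsics']
[[ 2.2200e-02 -9.9980e-01  1.7000e-03  6.0100e-02]
 [ 9.9830e-01  2.2300e-02  5.4400e-02 -5.6970e-01]
 [-5.4400e-02  5.0000e-04  9.9850e-01 -1.2292e+00]
 [ 0.0000e+00  0.0000e+00  0.0000e+00  1.0000e+00]]
0.1 [0.16607216 0.65370575 0.23044027] [-5.46762885e-05  1.24071143e-01  9.92272987e-01 -8.17004132e-04] 0.9994960458248711 0.0187
```

View pics/scene0.png

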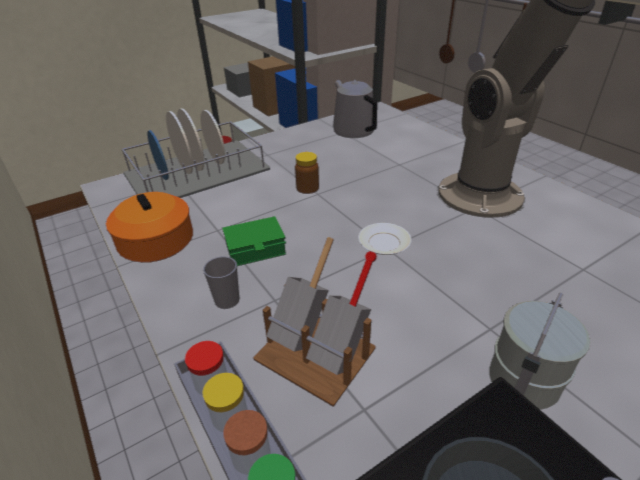

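View pics/top0.png

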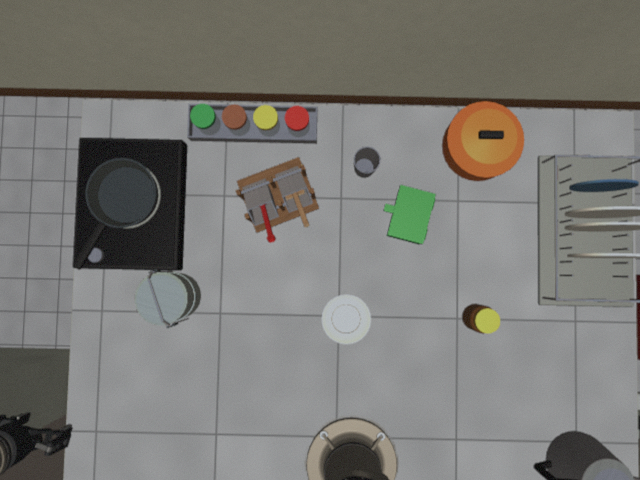

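The top view shows the box at about (411,214) with its tab to the left at (388,209), the spoon end at (270,238), and the caddy at (277,195). The turner sits to the right of the spoon. I'll enlarge these areas.

```bash
python3 - <<'E'
import cv2,numpy as np
t=cv2.imread("pics/top0.png");s=cv2.imread("pics/scene0.png")
a=cv2.resize(t[150:250,230:330],(400,400),interpolation=3);b=cv2.resize(t[170:255,370:455][:85],(400,400),interpolation=3)
cv2.imwrite("pics/c1.png",np.hstack([a,b]))   # left: x=230+u/4,y=150+v/4 ; right: 370+(u-400)*.2125, 170+v*.2125
cv2.imwrite("pics/c2.png",cv2.resize(s[210:410,215:415],(800,600) if 0 else (600,600),interpolation=3)) # /3
E
```

```text
(no output)
```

View pics/c1.png

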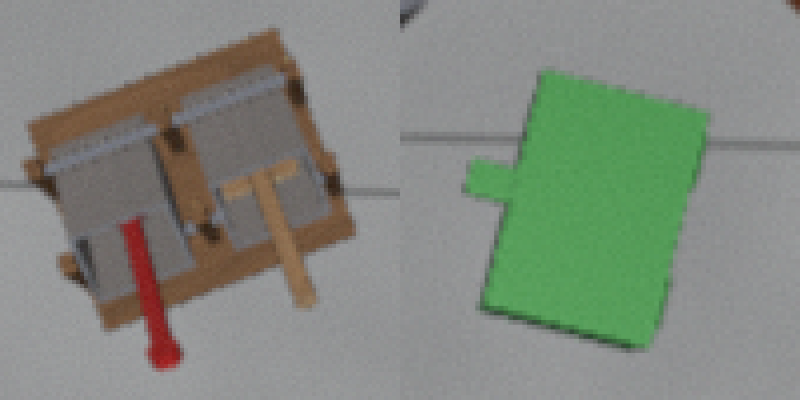

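View pics/c2.png

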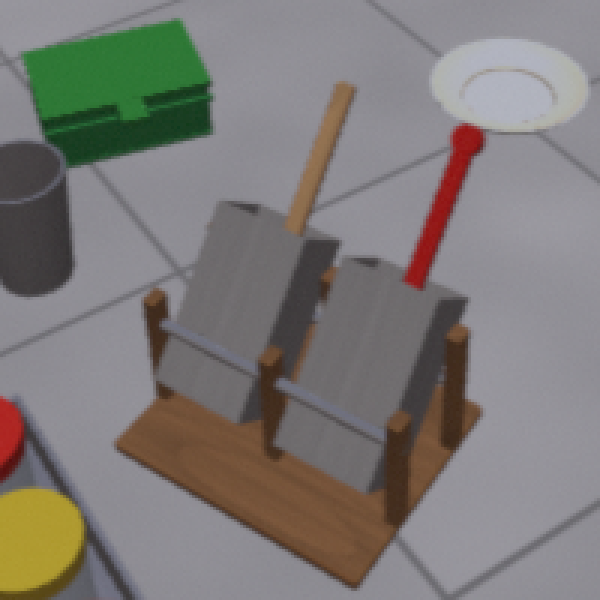

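The enlarged crops show three things. The lid corners are at (543,70), (710,113), (645,348) and (482,308), with the tab end at (468,178). The spoon knob is at (165,353) in the top crop and (467,140) in the scene crop. The caddy foot corners are also clear.

```bash
cat > h.py <<'E'
import numpy as np
from station import bot, imaging
from scipy.optimize import least_squares
def ray(n,uv):
    c=imaging.calibration(n);E=c["extrinsics"];R=E[:3,:3]
    d=R.T@np.array([(uv[0]-c["cx"])/c["fx"],-(uv[1]-c["cy"])/c["fy"],-1]);return -R.T@E[:3,3],d
def plane(n,uv,z):
    o,d=ray(n,uv);return o+d*(z-o[2])/d[2]
def tri(obs):
    A=0;b=0
    for n,uv in obs:
        o,d=ray(n,uv);d=d/np.linalg.norm(d);P=np.eye(3)-np.outer(d,d);A=A+P;b=b+P@o
    return np.linalg.solve(A,b)
def proj(n,p):
    c=imaging.calibration(n);q=c["extrinsics"]@np.append(p,1);return np.array([c["cx"]-c["fx"]*q[0]/q[2],c["cy"]+c["fy"]*q[1]/q[2]])
def R2q():pass
def tool():
    from scipy.spatial.transform import Rotation as T
    o=bot.get_obs();w,x,y,z=o["tool_rot"];return np.array(o["eef_pos"]),T.from_quat([x,y,z,w]).as_matrix(),o
def go(p,ydir=None):
    """cm shift in tool axes (before turning) to reach world TCP p, and yaw deg so tool y aligns with +-ydir"""
    e,R,o=tool();d=R.T@(np.array(p)-e)*100;yaw=0
    if ydir is not None:
        v=R.T@np.array([*ydir[:2],0]);yaw=np.degrees(np.arctan2(-v[0],v[1]));yaw=(yaw+90)%180-90
    print("shift cm",np.round(d,2),"yaw",round(yaw,1),"| tcp",np.round(e,4),"t",o["t"],"w",round(o["gripper_width"],3),"gf",np.round(o["grasp_force"],1),"F",np.round(o["contact_force"],1),"q",np.round(o["q"],2));
    print("tool x,y world",np.round(R[:,0],3),np.round(R[:,1],3),"tilt z",np.round(R[:,2],3))
E
python3 - <<'E'
from h import *
L=lambda u,v:(230+(u+.5)/4-.5,150+(v+.5)/4-.5);Rr=lambda u,v:(370+(u-400+.5)*.2125-.5,170+(v+.5)*.2125-.5);S=lambda u,v:(215+(u+.5)/3-.5,210+(v+.5)/3-.5)
z=.056
P=[plane("top",Rr(*c),z)[:2] for c in((543,70),(710,113),(645,348),(482,308))]
P=np.array(P);print("lid",P.round(4),[np.linalg.norm(P[i]-P[i-1]).round(4) for i in range(4)])
c=P.mean(0);yd=(P[0]+P[3]-P[1]-P[2]);yd/=np.linalg.norm(yd);xd=np.array([yd[1],-yd[0]])
x2=(P[0]+P[1]-P[2]-P[3]);x2/=np.linalg.norm(x2)
print("box c",c,"yd",yd,"xd",xd,x2)
print("tab end",plane("top",Rr(468,178),.056),"pred tip",c+yd*(47+25)*1e-3)
F=np.array([plane("top",L(*k),.012)[:2] for k in((28,125),(275,30),(353,235),(107,328))])
print("foot",F.round(4),[np.linalg.norm(F[i]-F[i-1]).round(4) for i in range(4)])
cy=F[0]+F[3]-F[1]-F[2];cy/=np.linalg.norm(cy);cx=F[0]+F[1]-F[2]-F[3];cx/=np.linalg.norm(cx);print("caddy c",F.mean(0),"cx",cx,"cy",cy)
k=tri([("top",L(165,353)),("scene",S(467,140))]);print("knob",k,[proj(n,k)-m for n,m in(("top",L(165,353)),("scene",S(467,140)))])
kt=tri([("top",L(305,303)),("scene",S(345,88))]);print("turner end",kt)
# fit knob pt + azimuth w/ handle exit lines
def res(p):
    e=p[:3];a=p[3];d=np.array([np.cos(a)*np.cos(np.radians(50)),np.sin(a)*np.cos(np.radians(50)),-np.sin(np.radians(50))])
    out=list(np.r_[proj("top",e)-L(165,353),proj("scene",e)-S(467,140)])
    for n,m in(("top",L(134,224)),("scene",S(416,285))):
        a_,b_=proj(n,e),proj(n,e+.09*d);t=(b_-a_)/np.linalg.norm(b_-a_);w=np.array(m)-a_;out.append(t[0]*w[1]-t[1]*w[0])
    return out
r=least_squares(res,[*k,np.arctan2(cx[1],cx[0])]);print("fit",r.x,np.cos(r.x[3]),np.sin(r.x[3]),np.round(r.fun,2))
e=c+yd*.062;go([*e,.15],xd)
E
```

```text
lid [[ 0.7233 -0.1094]
 [ 0.7017 -0.2009]
 [ 0.5724 -0.1669]
 [ 0.5922 -0.0781]] [np.float64(0.1348), np.float64(0.094), np.float64(0.1337), np.float64(0.091)]
box c [ 0.64738402 -0.13885028] yd [0.22378424 0.97463871] xd [ 0.97463871 -0.22378424] [ 0.96992248 -0.24341401]
tab end [ 0.66302193 -0.06938921  0.056     ] pred tip [ 0.66349649 -0.06867629]
foot [[0.7313 0.3194]
 [0.7991 0.1565]
 [0.6625 0.1012]
 [0.5969 0.2627]] [np.float64(0.1459), np.float64(0.1764), np.float64(0.1473), np.float64(0.1743)]
caddy c [0.69744377 0.20995446] cx [0.92408099 0.38219671] cy [-0.38022851  0.92489258]
knob [0.56961005 0.20493272 0.17512117] [array([-0.36983595,  0.42475884]), array([-0.73180411, -0.02010014])]
turner end [0.60086343 0.12434157 0.17739891]
fit [0.56833655 0.20487862 0.17364537 0.3928681 ] 0.923814838345535 0.38283958057208906 [-0.29  1.02 -0.22  0.35  0.86 -1.07]
shift cm [-66.02 -58.75   8.15] yaw 88.7 | tcp [0.1661 0.6537 0.2304] t 0.1 w 0.999 gf 0.0 F [0.1 0.3 0.1] q [-1.43  0.48  0.02  1.56 -0.01  1.11 -0.08]
tool x,y world [-0.969  0.246 -0.   ] [ 0.246  0.969 -0.002] tilt z [-0.    -0.002 -1.   ]
```

Emit:
{"fn": "carry_out", "kwargs": {"targets": [[-3.3,-2.94,0,0,0.1],[-3.3,-2.94,0,0,0.1],[-3.3,-2.94,0,0,0.1],[-3.3,-2.94,0,0,0.1],[-3.3,-2.94,0,0,0.1],[-3.3,-2.94,0,0,0.1],[-3.3,-2.94,0,0,0.1],[-3.3,-2.94,0,0,0.1],[-3.3,-2.94,0,0,0.1],[-3.3,-2.94,0,0,0.1]]}}

```text
t: 1.1
eef_pos: [0.4142, 0.2862, 0.2312]
tool_rot: [-0.0, 0.124, 0.992, -0.0]
contact_force: [1.5, 0.6, -0.9]
gripper_width: 0.551
grasp_force: 0.0
```

Emit:
{"fn": "carry_out", "kwargs": {"targets": [[-3.3,-2.94,0,0,0.1],[-3.3,-2.94,0,0,0.1],[-3.3,-2.94,0,0,0.1],[-3.3,-2.94,0,0,0.1],[-3.3,-2.94,0,0,0.1],[-3.3,-2.94,0,0,0.1],[-3.3,-2.94,0,0,0.1],[-3.3,-2.94,0,0,0.1],[-3.3,-2.94,0,0,0.1],[-3.3,-2.94,0,0,0.1]]}}

```text
t: 2.1
eef_pos: [0.6616, -0.0796, 0.2308]
tool_rot: [-0.0, 0.124, 0.992, 0.0]
contact_force: [0.8, 0.0, 0.3]
gripper_width: 0.555
grasp_force: 0.0
```

Emit:
{"fn": "carry_out", "kwargs": {"targets": [[0,0,0.8,8.2,0.1],[0,0,0.8,8.2,0.1],[0,0,0.8,8.2,0.1],[0,0,0.8,8.2,0.1],[0,0,0.8,8.2,0.1],[0,0,0.8,8.2,0.1],[0,0,0.8,8.2,0.1],[0,0,0.8,8.2,0.1],[0,0,0.8,8.2,0.1],[0,0,0.8,8.2,0.1],[0,0,0,7,0.1],[0,0,0,0,0.1]]}}

```text
t: 3.3
eef_pos: [0.6606, -0.0778, 0.1504]
tool_rot: [-0.0, 0.784, 0.621, -0.001]
contact_force: [0.0, 0.5, 0.9]
gripper_width: 0.546
grasp_force: 0.0
```

```bash
python3 - <<'E'
from h import *
import cv2
go([.6613,-.0784,.046],[.9735,-.2287])
im=imaging.read_camera("wrist");c=imaging.calibration("wrist")
for p in ([.6613,-.0784,.053],[.6474,-.1389,.056],[.7233,-.1094,.056],[.5922,-.0781,.056]):
    print(np.round(proj("wrist",p)))
cv2.imwrite("pics/w1.png",im[:,:,::-1])
E
```

```text
shift cm [-0.04  0.1  10.44] yaw -0.1 | tcp [ 0.6606 -0.0778  0.1504] t 3.3 w 0.546 gf 0.0 F [0.  0.5 0.9] q [-0.47  0.65  0.73  1.69 -0.49  1.    0.2 ]
tool x,y world [ 0.23   0.973 -0.001] [ 0.973 -0.23  -0.002] tilt z [-0.002 -0.001 -1.   ]
[319. 242.]
[319. 315.]
[406. 263.]
[231. 262.]
```

View pics/w1.png

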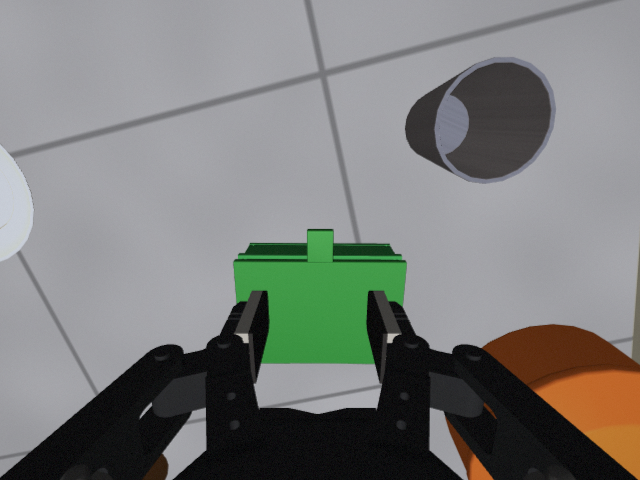

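The wrist view shows the tab at (320,243), as predicted, with the lid edge at row 262. I'll straddle the tab and close on it.

Emit:
{"fn": "carry_out", "kwargs": {"targets": [[0,0.1,2,0,0.1],[0,0,2,0,0.1],[0,0,2,0,0.1],[0,0,2,0,0.1],[0,0,1.6,0,0.1],[0,0,1,0,0.1],[0,0,0,0,-1],[0,0,0,0,-1],[0,0,0,0,-1],[0,0,0,0,-1],[0,0,0,0,-1],[0,0,0,0,-1]], "force": 25}}

```text
t: 4.55
eef_pos: [0.6622, -0.0786, 0.0457]
tool_rot: [0.0, 0.784, 0.621, 0.0]
contact_force: [-2.7, -0.5, 0.8]
gripper_width: 0.226
grasp_force: 27.6
```

Emit:
{"fn": "carry_out", "kwargs": {"targets": [[-0.04,0,-0.95,0,-1],[-0.12,0,-0.94,0,-1],[-0.21,0,-0.93,0,-1],[-0.29,0,-0.91,0,-1],[-0.36,0,-0.88,0,-1],[-0.44,0,-0.84,0,-1]]}}

```text
t: 5.15
eef_pos: [0.6584, -0.0938, 0.1006]
tool_rot: [0.0, 0.784, 0.621, -0.0]
contact_force: [0.6, -5.2, -5.4]
gripper_width: 0.223
grasp_force: 26.0
```

Emit:
{"fn": "carry_out", "kwargs": {"targets": [[-0.51,0,-0.8,0,-1],[-0.58,0,-0.75,0,-1],[-0.64,0,-0.7,0,-1],[-0.7,0,-0.64,0,-1],[-0.75,0,-0.58,0,-1],[-0.8,0,-0.51,0,-1],[-0.84,0,-0.44,0,-1],[-0.88,0,-0.36,0,-1]]}}

```text
t: 5.95
eef_pos: [0.6455, -0.1477, 0.1481]
tool_rot: [-0.001, 0.784, 0.621, 0.0]
contact_force: [-1.3, 1.6, -2.4]
gripper_width: 0.223
grasp_force: 24.5
```

Emit:
{"fn": "carry_out", "kwargs": {"targets": [[-0.91,0,-0.29,0,-1],[-0.93,0,-0.21,0,-1],[-0.94,0,-0.12,0,-1],[-0.95,0,-0.04,0,-1],[-0.95,0,0.04,0,-1],[-0.94,0,0.12,0,-1],[-0.93,0,0.21,0,-1],[-0.91,0,0.29,0,-1],[-0.88,0,0.36,0,-1],[-0.84,0,0.44,0,-1]]}}

```text
t: 6.95
eef_pos: [0.6233, -0.2402, 0.1404]
tool_rot: [0.0, 0.785, 0.62, -0.001]
contact_force: [-5.3, 0.2, 5.2]
gripper_width: 0.22
grasp_force: 26.3
```

Emit:
{"fn": "carry_out", "kwargs": {"targets": [[0,0,0,0,0.3],[0,0,0,0,0.3],[0,0,0,0,0.3],[0,0,-1,0,0.3],[0,0,-3,0,0.3],[0,0,-4,0,0.3],[0,0,-4,0,0.3]]}}

```text
t: 7.65
eef_pos: [0.6247, -0.2371, 0.2616]
tool_rot: [0.0, 0.784, 0.621, -0.0]
contact_force: [-0.2, 0.9, -0.2]
gripper_width: 0.65
grasp_force: 0.0
```

```bash
python3 - <<'E'
from h import *
import cv2
s=imaging.read_camera("scene");t=imaging.read_camera("top")
a=cv2.resize(s[190:310,190:310],(400,400));b=cv2.resize(t[160:260,370:470],(400,400))
cv2.imwrite("pics/d1.png",np.hstack([a,b])[:,:,::-1])
k=np.array([.5690,.2049,.174]);d=np.array([.924*np.cos(np.radians(50)),.382*np.cos(np.radians(50)),-np.sin(np.radians(50))])
g=k+.048*d;print("grip",g);go(g-[0,0,.019],[-.381,.9245])
E
```

```text
grip [0.59750892 0.21668615 0.13722987]
shift cm [ 43.72 -13.53  14.66] yaw 54.4 | tcp [ 0.6275 -0.2394  0.2668] t 7.75 w 0.652 gf 0.0 F [ 0.7 -0.7  0.4] q [-0.26  0.54  0.8   1.57 -0.41  1.19  0.38]
tool x,y world [ 0.229  0.973 -0.001] [ 0.973 -0.229  0.011] tilt z [ 0.011 -0.004 -1.   ]
```

View pics/d1.png

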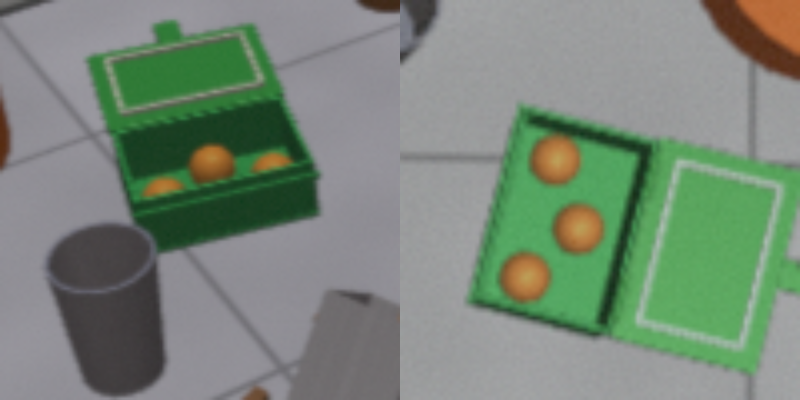

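The lid lies flipped back with its inside face up. Next I'll move over the spoon handle.

Emit:
{"fn": "carry_out", "kwargs": {"targets": [[4.35,-1.36,0,0,0.1],[4.35,-1.36,0,0,0.1],[4.35,-1.36,0,0,0.1],[4.35,-1.36,0,0,0.1],[4.35,-1.36,0,0,0.1],[4.35,-1.36,0,0,0.1],[4.35,-1.36,0,0,0.1],[4.35,-1.36,0,0,0.1],[4.35,-1.36,0,0,0.1],[4.35,-1.36,0,0,0.1],[0,0,0,0,0.1]]}}

```text
t: 8.85
eef_pos: [0.5902, 0.2271, 0.2588]
tool_rot: [-0.002, 0.78, 0.626, 0.001]
contact_force: [-0.1, -0.0, 0.1]
gripper_width: 0.546
grasp_force: 0.0
```

Emit:
{"fn": "carry_out", "kwargs": {"targets": [[0,0,0.3,7.77,0.1],[0,0,0.3,7.77,0.1],[0,0,0.3,7.77,0.1],[0,0,0.3,7.77,0.1],[0,0,0.3,7.77,0.1],[0,0,0.3,7.77,0.1],[0,0,0.3,7.77,0.1],[0,0,0,0,0.1],[0,0,0,0,0.1]]}}

```text
t: 9.75
eef_pos: [0.5919, 0.2173, 0.2387]
tool_rot: [0.0, 0.981, 0.196, 0.0]
contact_force: [-0.1, 0.5, 0.2]
gripper_width: 0.551
grasp_force: 0.0
```

```bash
python3 - <<'E'
from h import *
import cv2
go([.5946,.2154,.129],[-.381,.9245])
im=imaging.read_camera("wrist")
for p in ([.5946,.2154,.1411],[.569,.2049,.174]): print(np.round(proj("wrist",p)))
cv2.imwrite("pics/w2.png",im[:,:,::-1])
E
```

```text
shift cm [ 0.17  0.27 10.97] yaw 0.2 | tcp [0.5919 0.2173 0.2387] t 9.75 w 0.551 gf 0.0 F [-0.1  0.5  0.2] q [-1.13  0.58  1.01  1.71 -0.53  1.16 -1.15]
tool x,y world [0.923 0.384 0.   ] [ 0.384 -0.923  0.   ] tilt z [ 0. -0. -1.]
[322. 239.]
[322. 291.]
```

View pics/w2.png

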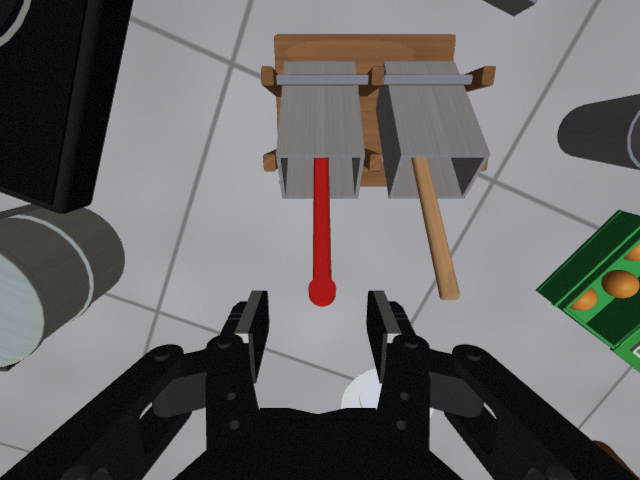

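The wrist view shows the spoon handle running up column 321 with the knob at (322,291), exactly as computed. I'll descend and grip it.

Emit:
{"fn": "carry_out", "kwargs": {"targets": [[0.17,0.27,2,0,0.1],[0,0,2,0,0.1],[0,0,2,0,0.1],[0,0,2,0,0.1],[0,0,2,0,0.1],[0,0,1,0,0.1],[0,0,0,0,-1],[0,0,0,0,-1],[0,0,0,0,-1],[0,0,0,0,-1],[0,0,0,0,-1],[0,0,0,0,-1]], "force": 40}}

```text
t: 11.0
eef_pos: [0.5953, 0.2154, 0.1296]
tool_rot: [-0.0, 0.981, 0.194, 0.001]
contact_force: [-0.7, -0.2, 5.8]
gripper_width: 0.145
grasp_force: 43.1
```

Emit:
{"fn": "carry_out", "kwargs": {"targets": [[-0.64,0,-0.77,0,-1],[-0.64,0,-0.77,0,-1],[-0.64,0,-0.77,0,-1],[-0.64,0,-0.77,0,-1]]}}

```text
t: 11.4
eef_pos: [0.5705, 0.2054, 0.1603]
tool_rot: [-0.0, 0.981, 0.194, 0.0]
contact_force: [3.3, 1.0, -0.4]
gripper_width: 0.139
grasp_force: 42.3
```

Still gripped, with low forces. I'll keep drawing it out.

Emit:
{"fn": "carry_out", "kwargs": {"targets": [[-0.64,0,-0.77,0,-1],[-0.64,0,-0.77,0,-1],[-0.64,0,-0.77,0,-1],[-0.64,0,-0.77,0,-1],[-0.64,0,-0.77,0,-1],[-0.64,0,-0.77,0,-1],[-0.64,0,-0.77,0,-1],[-0.64,0,-0.77,0,-1],[-0.64,0,-0.77,0,-1],[-0.64,0,-0.77,0,-1],[0,0,-1.5,0,-1],[0,0,0,0,-1]]}}

```text
t: 12.6
eef_pos: [0.5128, 0.1815, 0.2536]
tool_rot: [-0.001, 0.981, 0.194, 0.002]
contact_force: [0.7, -0.2, -1.2]
gripper_width: 0.142
grasp_force: 42.4
```

```bash
python3 - <<'E'
from h import *
import cv2
go([.5,.1,.2]);s=imaging.read_camera("scene")
cv2.imwrite("pics/d2.png",cv2.resize(s[80:380,220:520],(600,600))[:,:,::-1])
E
```

```text
shift cm [-4.3   7.05  5.34] yaw 0 | tcp [0.5128 0.1815 0.2536] t 12.6 w 0.142 gf 42.4 F [ 0.7 -0.2 -1.2] q [-1.31  0.41  1.13  1.9  -0.42  1.1  -1.2 ]
tool x,y world [0.925 0.38  0.003] [ 0.38  -0.925 -0.001] tilt z [ 0.003  0.002 -1.   ]
```

View pics/d2.png

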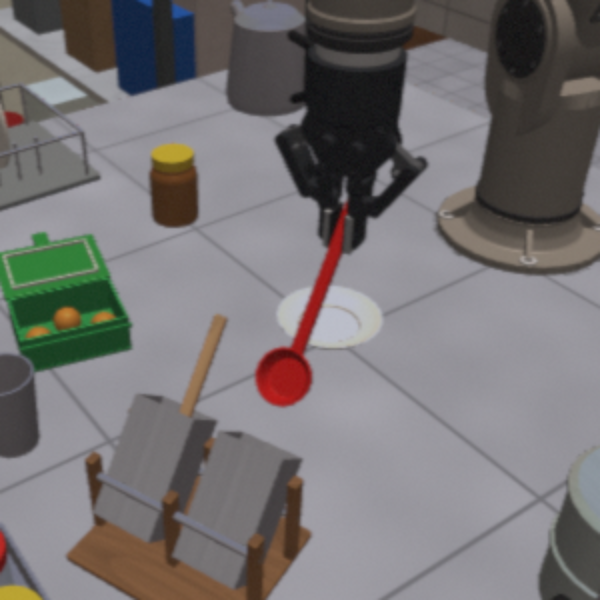

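The spoon is clear of the caddy, held with its hollow facing up and towards the caddy. I'll level it by pressing its bowl on free counter, letting it pivot between the pads.

Emit:
{"fn": "carry_out", "kwargs": {"targets": [[-1,1.53,0,0,-1],[-1,1.53,0,0,-1],[-1,1.53,0,0,-1],[-0.9,1.53,0,0,-1],[0,0,2,0,-1],[0,0,2.5,0,-1],[0,0,2.5,0,-1],[0,0,2.5,0,-1],[0,0,1.8,0,-1],[0,0,1,0,-1],[0,0,1,0,-1],[0,0,0,0,-1]], "force": 25}}

```text
t: 13.85
eef_pos: [0.4985, 0.1093, 0.1178]
tool_rot: [0.0, 0.981, 0.194, -0.001]
contact_force: [-0.2, -0.3, -0.1]
gripper_width: 0.141
grasp_force: 42.4
```

Emit:
{"fn": "carry_out", "kwargs": {"targets": [[0,0,1,0,-1],[-0.95,0,0.97,0,-1],[-0.95,0,0.97,0,-1],[-0.78,0,1.1,0,-1],[-0.78,0,1.1,0,-1],[0,0,0,0,-1]]}}

```text
t: 14.45
eef_pos: [0.4642, 0.0956, 0.0656]
tool_rot: [0.0, 0.981, 0.193, -0.002]
contact_force: [-2.4, -0.6, 4.1]
gripper_width: 0.138
grasp_force: 39.9
```

Emit:
{"fn": "carry_out", "kwargs": {"targets": [[-0.57,0,1.22,0,-1],[-0.57,0,1.22,0,-1],[-0.35,0,1.3,0,-1],[-0.35,0,1.3,0,-1],[-0.1,0,0.6,0,-1],[0,0,0,0,-1]]}}

```text
t: 15.05
eef_pos: [0.4483, 0.0889, 0.0102]
tool_rot: [0.0, 0.981, 0.194, -0.001]
contact_force: [-2.0, -0.2, 1.9]
gripper_width: 0.14
grasp_force: 38.3
```

```bash
python3 - <<'E'
from h import *
import cv2
go([.45,.09,.004]);s=imaging.read_camera("scene");w=imaging.read_camera("wrist")
cv2.imwrite("pics/d3.png",np.hstack([cv2.resize(s[130:330,270:470],(400,400)),cv2.resize(w,(400,400))])[:,:,::-1])
E
```

```text
shift cm [ 0.2  -0.03  0.62] yaw 0 | tcp [0.4483 0.0889 0.0102] t 15.05 w 0.14 gf 38.3 F [-2.  -0.2  1.9] q [-0.89  0.62  0.71  2.25 -0.81  0.55 -0.73]
tool x,y world [ 0.925  0.38  -0.002] [ 0.38  -0.925 -0.   ] tilt z [-0.001 -0.    -1.   ]
```

View pics/d3.png

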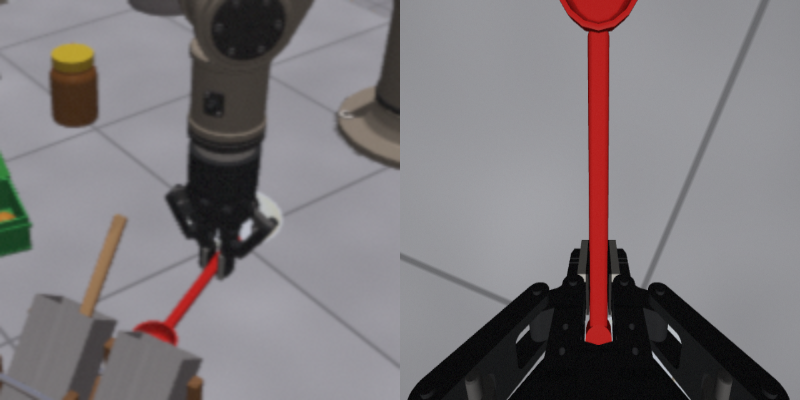

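The bowl is flat-ish on the counter and the handle lies between the pads. I'll press the last few millimetres, tighten the grip and lift.

Emit:
{"fn": "carry_out", "kwargs": {"targets": [[0,0,0.35,0,-1],[0,0,0.35,0,-1],[0,0,0,0,-1],[0,0,0,0,-1]]}}

```text
t: 15.55
eef_pos: [0.4497, 0.0894, 0.0038]
tool_rot: [-0.0, 0.981, 0.194, 0.001]
contact_force: [0.5, 0.1, 3.7]
gripper_width: 0.142
grasp_force: 38.6
```

Emit:
{"fn": "carry_out", "kwargs": {"targets": [[0,0,0,0,-1],[0,0,0,0,-1],[0,0,0,0,-1],[0,0,-0.5,0,-1],[0,0,-1,0,-1],[0,0,-1.5,0,-1],[0,0,-2,0,-1],[0,0,-2.5,0,-1],[0,0,-2.5,0,-1],[0,0,-2.5,0,-1],[0,0,-2,0,-1],[0,0,-1,0,-1]], "force": 80}}

```text
t: 16.75
eef_pos: [0.4486, 0.0891, 0.1599]
tool_rot: [-0.0, 0.981, 0.194, 0.0]
contact_force: [-0.0, 0.3, -0.9]
gripper_width: 0.132
grasp_force: 78.1
```

```bash
python3 - <<'E'
from h import *
import cv2
s=imaging.read_camera("scene");t=imaging.read_camera("top")
e,R,o=tool();g=e+[0,0,.012]
h=np.array([.6469,-.1408])-.137*R[:2,0];print("hand",h);go([*h,.16])
cv2.imwrite("pics/d4.png",np.hstack([cv2.resize(s[80:280,270:470],(400,400)),cv2.resize(t[180:300,230:350],(400,400))])[:,:,::-1])
E
```

```text
hand [ 0.5202176  -0.19295881]
shift cm [-4.17 28.84 -0.09] yaw 0 | tcp [0.449  0.0896 0.1594] t 16.85 w 0.128 gf 78.0 F [ 0.   0.4 -0.7] q [-1.22  0.38  1.1   2.18 -0.46  0.84 -1.01]
tool x,y world [0.925 0.381 0.001] [ 0.381 -0.925 -0.001] tilt z [ 0.001  0.001 -1.   ]
```

View pics/d4.png

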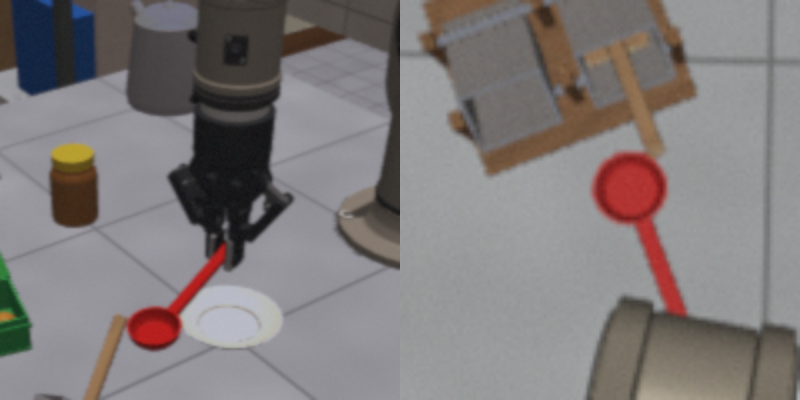

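The spoon looks level, with its bowl at about (347,245) in the scene view and (299,236) in the top view. I'll raise it clear of the turner and carry it over the box.

Emit:
{"fn": "carry_out", "kwargs": {"targets": [[0,0,-2,0,-1],[0,0,-2.5,0,-1],[0,0,-2.5,0,-1],[0,0,-1,0,-1]]}}

```text
t: 17.25
eef_pos: [0.4491, 0.0891, 0.2393]
tool_rot: [-0.0, 0.981, 0.194, 0.0]
contact_force: [0.2, 0.4, -0.6]
gripper_width: 0.128
grasp_force: 78.1
```

Emit:
{"fn": "carry_out", "kwargs": {"targets": [[-0.4,1.5,0,0,-1],[-0.4,2.5,0,0,-1],[-0.4,3,0,0,-1],[-0.4,3,0,0,-1],[-0.4,3,0,0,-1],[-0.4,3,0,0,-1],[-0.4,3,0,0,-1],[-0.4,3,0,0,-1],[-0.4,3,0,0,-1],[-0.4,2.4,0,0,-1],[-0.17,1.4,0,0,-1],[0,0,0,0,-1]]}}

```text
t: 18.45
eef_pos: [0.5189, -0.1951, 0.2374]
tool_rot: [0.0, 0.981, 0.192, -0.001]
contact_force: [0.3, 0.4, -0.1]
gripper_width: 0.126
grasp_force: 78.1
```

Emit:
{"fn": "carry_out", "kwargs": {"targets": [[0,0,1.5,0,-1],[0,0,2,0,-1],[0,0,2,0,-1],[0,0,2,0,-1],[0,0,1.5,0,-1],[0,0,1,0,-1],[0,0,0,0,-1],[0,0,0,0,-1]]}}

```text
t: 19.25
eef_pos: [0.5201, -0.193, 0.1388]
tool_rot: [0.0, 0.981, 0.194, 0.0]
contact_force: [0.3, -0.7, -0.2]
gripper_width: 0.131
grasp_force: 78.2
```

```bash
python3 - <<'E'
from h import *
import cv2
go([.5202,-.193,.14])
s=imaging.read_camera("scene");t=imaging.read_camera("top")
def cen(im,x0,y0,x1,y1):
    h=im[y0:y1,x0:x1].astype(int);m=((h[...,0]>90)&(h[...,1]<50)&(h[...,2]<60)).astype(np.uint8)
    ys,xs=np.nonzero(m);return m,xs+x0,ys+y0
e,R,o=tool();B=np.array([*(e[:2]+.135*R[:2,0]),.165]);print("pred bowl",B,proj("scene",B),proj("top",B))
ps,pt=proj("scene",B).astype(int),proj("top",B).astype(int);print(ps,pt)
S=s[ps[1]-75:ps[1]+75,ps[0]-75:ps[0]+75];T=t[pt[1]-50:pt[1]+50,pt[0]-50:pt[0]+50]
cv2.imwrite("pics/d5.png",np.hstack([cv2.resize(S,(400,400),interpolation=3),cv2.resize(T,(400,400),interpolation=3)])[:,:,::-1])
E
```

```text
shift cm [ 0.01  0.01 -0.12] yaw 0 | tcp [ 0.5201 -0.193   0.1388] t 19.25 w 0.131 gf 78.2 F [ 0.3 -0.7 -0.2] q [-0.44  0.56  0.93  1.97 -0.57  0.9  -0.39]
tool x,y world [0.925 0.38  0.   ] [ 0.38  -0.925  0.   ] tilt z [ 0. -0. -1.]
pred bowl [ 0.64533818 -0.14188505  0.165     ] [246.36674117 191.61809831] [420.67043605 209.50541029]
[246 191] [420 209]
```

View pics/d5.png

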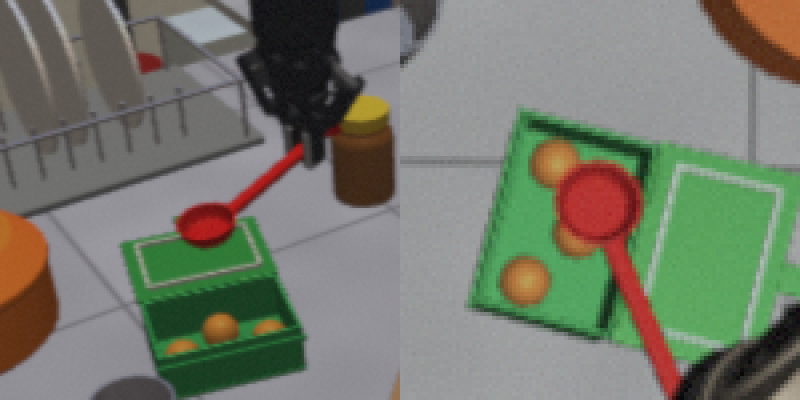

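The bowl centre appears at (248,199) in the scene view and (420,209) in the top view. I'll triangulate it for height and tilt.

```bash
python3 - <<'E'
from h import *
p=tri([("scene",(247.8,199)),("top",(420,209.2))]);e,R,o=tool();print(p,proj("scene",p),proj("top",p))
d=p[:2]-[.6469,-.1408];print("off",d*1e3,"tilt deg",np.degrees(np.arcsin((e[2]+.012-(p[2]-.0105))/.135)))
# handle near gripper (scene crop 298,155) vs bowl: intersect its ray with handle's vertical plane
o_,r=ray("scene",(171+298*.375,116+155*.375));n=R[:,1];q=o_+r*((e-o_)@n)/(r@n);print("handle pt",q)
E
```

```text
[ 0.64652718 -0.14287028  0.14585503] [246.77311147 198.88069715] [419.48993113 210.04417216]
off [-0.37281783 -2.07028122] tilt deg 6.795625279651546
handle pt [ 0.52534091 -0.1912186   0.14859598]
```

Emit:
{"fn": "carry_out", "kwargs": {"targets": [[0,0,0,0,-1],[0,0,0,0,-1],[0,0,0,0,-1],[0,0,0,0,-1],[0,0,0,0,-1],[0,0,0,0,-1],[0,0,0,0,-1],[0,0,0,0,-1],[0,0,0,0,-1],[0,0,0,0,-1],[0,0,0,0,-1],[0,0,0,0,-1]]}}

```text
t: 20.55
eef_pos: [0.5199, -0.193, 0.1386]
tool_rot: [-0.0, 0.981, 0.194, -0.0]
contact_force: [-0.2, -0.1, 0.0]
gripper_width: 0.132
grasp_force: 78.2
```

```bash
python3 - <<'E'
from h import *
import cv2
s=imaging.read_camera("scene")[116:266,171:321];b=cv2.resize(cv2.imread("pics/d5.png")[:,:400,::-1],(150,150),interpolation=cv2.INTER_AREA)
for im in(b,s):
    h=im.astype(int);ys,xs=np.nonzero((h[...,0]>90)&(h[...,1]<50)&(h[...,2]<60));k=(ys>70)&(xs<95);print(xs[k].mean(),ys[k].mean(),k.sum())
go([.5202,-.193,.14])
E
```

```text
47.3150406504065 99.48577235772358 492
48.47764227642276 98.91463414634147 492
shift cm [ 0.03  0.01 -0.14] yaw 0 | tcp [ 0.5199 -0.193   0.1386] t 20.6 w 0.127 gf 78.2 F [-0.9  0.5 -0.6] q [-0.44  0.56  0.93  1.98 -0.57  0.9  -0.39]
tool x,y world [ 0.925  0.38  -0.   ] [ 0.38  -0.925 -0.   ] tilt z [-0. -0. -1.]
```

```bash
python3 -c "
from station import bot
print(bot.hand_in())"
```

```text
the job is handed in; nothing more can be done
None
```

I flipped the lid right over, and the job is handed in with the spoon held steady over the open box, tilted about 6° by my estimate (limit 12°), about 2 mm off centre and 96 mm above the rim; no verdict came back.

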